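Run one cycle of the guarded marking station on a union

TASK

Stand the threaded union upright (the same way up as now) in the middle of the station's narrow pedestal, slide the guard fully shut over it, then press the flat start button fully down for a moment and let it come up again. Afterwards slide the guard all the way back open, leaving the union standing on the pedestal. Do not press the start button while the guard is open, never press the mushroom-headed stop button, and leave the cap and the jar where they are.

Things in the scene. Friction and masses are not known exactly. Their poses are not given: they have to be found in the camera images.
- union: the part: black plastic threaded union, a round hollow piece 59 mm in outer diameter and 40 mm high, loose, standing on the bench on its narrower hollow foot (48 mm in diameter, 13 mm high); the 59 mm upper part is the one to grip; origin at the centre of its underside, z axis up
- seat (a point): centre of the flat top of the pedestal: an aluminium disc 50 mm in diameter on a narrower stem, 56 mm above the bench, on the dark steel base plate (110 x 245 x 12 mm). y axis: along the guard's rails from the pedestal to the open guard (roughly to the robot's left); x across the rails, away from the robot; z up
- guard_post (a point): centre of the top of the black round push post (14 mm in diameter, from 114 to 154 mm above the bench) in the middle of the sliding guard's roof. Guard: tunnel of aluminium with clear windows, 96 mm across, 90 mm along the rails, roof 110 mm above the bench, both ends open, inside 80 mm wide and 104 mm high. Axes as seat
- guard (a joint): travel of the guard in m: 0 fully open (its middle 125 mm from the pedestal axis along +y of seat), 0.125 fully shut (its middle over the pedestal); stays where it is left, about 2 N to push
- start_top (a point): centre of the top face of the start button: a flat black cylinder 30 mm in diameter, 56 mm above the bench when up, on a grey box 60 x 60 mm. z up. It goes down 8 mm against a spring of about 1 to 5 N
- start_button (a joint): travel of the start button in m: 0 up, 0.008 fully down
- stop_top (a point): centre of the top of the stop button: a black mushroom head 48 mm in diameter, 71 mm above the bench when up, on an equal grey box; its place and the start box's may be exchanged
- stop_button (a joint): travel of the stop button in m: 0 up, 0.008 fully down
- cap: bystander: black screw cap with a wide flange, 86 mm in diameter and 60 mm high, loose; origin at the centre of its underside
- jar: bystander: white jar with a blue lid, 63 mm in diameter, 53 mm high, loose; origin at the centre of its underside

How it is judged:
On the way, in this order (a step that is already met when the one before it is completed fails the run):
1. the union stands upright on the pedestal, within 12 mm of its middle, let go (horizontal distance between union and seat below 0.012 m and z of union in the frame of seat between -0.004 and 0.004 m and angle between union's own z axis and vertical below 0.1 rad and contact force between the fingers and union below 0.2 N), for 0.2 s.
2. the guard is fully shut over the union (within 7 mm of its stop) (horizontal distance between union and seat below 0.012 m and z of union in the frame of seat between -0.004 and 0.004 m and value of joint guard above 0.118 m), for 0.1 s.
3. the start button is fully down (at least 6.8 mm of 8) with the guard shut (value of joint guard above 0.118 m and value of joint start_button above 0.0068 m), for 0.1 s.
4. the start button has come up again, guard still shut (value of joint guard above 0.118 m and value of joint start_button below 0.0015 m), for 0.1 s.
5. the guard is fully open again (within 12 mm of its stop) (value of joint guard below 0.012 m), for 0.1 s.
At the end, for the whole second after the job is handed in: the union stands upright (within 0.1 rad) and at rest on the pedestal, centred within 12 mm, the guard is open within 12 mm of its stop, and both buttons are up (horizontal distance between union and seat below 0.012 m and z of union in the frame of seat between -0.004 and 0.004 m and angle between union's own z axis and vertical below 0.1 rad and value of joint guard below 0.012 m and value of joint each of start_button, stop_button below 0.0015 m and linear speed of union below 0.02 m/s); the robot touches nothing.
It fails at once if the stop button is pressed (value of joint stop_button above 0.003 m).
It fails at once if the start button is pressed with the guard not shut (value of joint start_button above 0.004 m and value of joint guard below 0.115 m).
It fails at once if the cap is moved more than 20 mm (distance of cap from where it was at the start of the episode above 0.02 m).
It fails at once if the jar is moved more than 20 mm (distance of jar from where it was at the start of the episode above 0.02 m).
It also fails if it takes over 58 s, if anything falls off the work surface, if the arm or the gripper's body presses on something with over 40 N, if the wrist force passes 120 N, or if a joint passes its speed limit or range.

ROBOT

A 7-joint arm with a two-finger parallel gripper is mounted at the origin on a cart in front of the work surface, level with it; the furniture and walls round the work are solid. World frame = base frame: x ahead of the robot, y to its left, z up, the work surface at z = 0. Lengths are in m, angles in rad, forces in N, time in s.
With the tool pointing down it reaches from about 0.425 to 0.925 m from the base axis. Payload 6.8 kg.
Tool frame: the origin (TCP) lies midway between the tips of the shut fingers; the grasp point (between the pads) lies r.grip_point_offset behind it (r.grip_point_offset is the distance from the TCP to the grasp point, in m); z points along the fingers, y is the direction in which the jaws open and shut (so a half turn about z gives the same grasp; the last joint's range is limited). The gripper opens to 85 mm and grips with 20 to 120 N. Pads are 22 mm wide; open, the fingers measure 114 mm over their backs; the gripper's body (76 mm by 85 mm) begins 54 mm behind the grasp point. The pads swing forward as they close: fully open they stand 13 mm farther back than shut.
Start: joints at [1.109, 0.477, 0.022, 1.555, -0.011, 1.109, -0.083], TCP at [0.234, -0.633, 0.231] pointing down, gripper open.
Joint ranges: [-2.96, 2.96], [-0.34, 2.1], [-1.41, 1.46], [0.24, 2.44], [-1.37, 4.51], [0.17, 1.92], [-2.96, 2.96]. Speed limits (rad/s): [2.39, 2.39, 3.14, 3.14, 3.14, 3.14, 3.14].

INTERFACE

Orientations are given as a rotation vector (axis times angle).
In Python, from bench import r gives the robot as it stands. The module is installed in compiled form; this text tells all that it offers.
- The arm moves only by the tool play_rows, never from a script. Its argument "deltas" is a list of rows, each a list of 3 entries, a list of its own where there are three numbers: the finger opening in mm, from 0 to 85.4, then the shift along the tool's x, y, z in mm, then the turn, a rotation vector about the tool's x, y, z in rad. A call has 1 to 8 rows; each row is the pose to reach, as a shift and turn from the pose measured when the call began, along the tool's axes at that moment; what a row does not reach only later rows make up. A row lasts 1/8 s, in which the tool goes at most 62.5 mm and 10.7 degrees, less where a joint would pass 70% of its speed; a pose out of reach is approached as far as the arm can. A call with a gripper value outside its range is refused whole. The fingers move at their own pace and stop on an object; "squeeze" is the grip in N (left out, the last holds). Time passes only in rows, so rows that repeat a pose let the fingers close. It gives the time, the measured TCP pose, the force and the opening at its end, in the units of the state.
- r.get_obs(): the state, without advancing time (a new reading comes with each control period).
- r.grab_frame(name): name is "side" or "top"; returns (picture, depth): 420x560x3 uint8, red, green, blue; 420x560 float32, m along the optical axis (not along the pixel's ray), 0 where there is no reading.
- r.camera_model(name): a dict with "mtx" (3x3 intrinsics, pixels), "rvec" (rotation vector, rad) and "tvec" (3), from world to camera coordinates, as OpenCV has them. Camera axes: x right, y down, z forward; pixel columns grow to the right and rows downward; lengths in m; the calibration is good to about 2 mm. A picture is of the moment at which its call begins. camera_model takes no time and is no camera call.
- r.hand_in(): hands the job in, once; it reports no verdict.
The state is a dict: "clock": time; "joints": joint angles; "qvel": joint speeds; "tau": joint torques, N m; "tcp_pos": TCP position; "orientation": TCP orientation; "contact_force": force on the tool from outside, world axes, zero at the start; "moment": the same for the moment, N m; "grip_width": finger opening in m.
Only numpy, scipy, OpenCV 4.12 (cv2) and the standard library are available. Lean on these libraries where they do the work, as an engineer would, in place of code of your own. Each camera call takes 0.05 s, during which the arm holds its last target. There are 200 camera calls.

## Working session

There is one attempt and no reset: what is moved stays moved. The work goes in short steps, Python scripts to look and compute and a tool call to move; the robot and the scene stay as the last step left them, time stands still between calls to the robot, and variables do not carry over. Pictures are saved under pics/ and viewed, about 8 in all and at most 12, crops included, and the job is handed in when it is done.

Besides the shell and the picture viewer there is one more tool, called after "Call:" in YAML: its name, and indented under it one key for each argument. play_rows: Moves the arm, as the interface text tells. Its arguments: {"type":"object","properties":{"deltas":{"type":"array"},"squeeze":{"type":"number"}},"required":["deltas"]}

```bash
mkdir -p pics
cat > h.py <<'E'
import numpy as np, cv2
from bench import r
from scipy.spatial.transform import Rotation as R
def cam(n):
    c=r.camera_model(n); return np.array(c["mtx"]),R.from_rotvec(np.ravel(c["rvec"])).as_matrix(),np.ravel(c["tvec"])
def grab(n,f=None):
    p,d=r.grab_frame(n)
    if f: cv2.imwrite(f"pics/{f}.png",p[:,:,::-1])
    return p,d
def pts(n,d):
    K,Rm,t=cam(n); v,u=np.indices(d.shape)
    c=np.stack([(u-K[0,2])/K[0,0]*d,(v-K[1,2])/K[1,1]*d,d],-1)
    w=(c-t)@Rm; w[d<=0]=np.nan; return w
def ray(n,u,v,z):
    K,Rm,t=cam(n); o=-Rm.T@t; q=Rm.T@np.linalg.solve(K,[u,v,1]); return o+q*(z-o[2])/q[2]
def proj(n,p):
    K,Rm,t=cam(n); c=K@(Rm@np.array(p)+t); return c[:2]/c[2]
def st():
    o=r.get_obs(); m=R.from_rotvec(o["orientation"]).as_matrix()
    print("t",round(o["clock"],2),"tcp",np.round(o["tcp_pos"],4),"F",np.round(o["contact_force"],1),"w",round(o["grip_width"],4)); print(np.round(m,3)); return o,m
E
python3 - <<'E'
from h import *
o,m=st(); print(r.grip_point_offset)
for n in("top","side"):
    p,d=grab(n,n+"0"); np.savez(n+"0.npz",p=p,d=d); K,Rm,t=cam(n); print(n,-Rm.T@t,Rm[2],K[0,0])
E
```

```text
t 0.0 tcp [ 0.2336 -0.6326  0.2303] F [-0.2 -0.4 -0.4] w 0.0853
[[ 0.938  0.346 -0.001]
 [ 0.346 -0.938  0.002]
 [-0.    -0.002 -1.   ]]
0.0187
top [ 0.50179087 -0.16796635  1.1332767 ] [ 0.06870413 -0.01189751 -0.99756613] 482.3194075860281
side [0.14943516 0.60337302 0.64156907] [ 0.40175765 -0.76684263 -0.50054288] 532.1091928814428
```

View pics/top0.png

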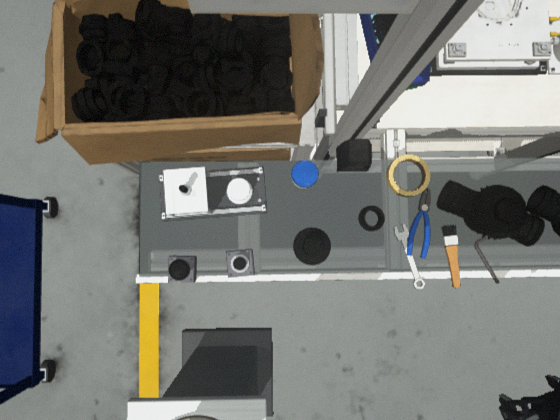

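View pics/side0.png

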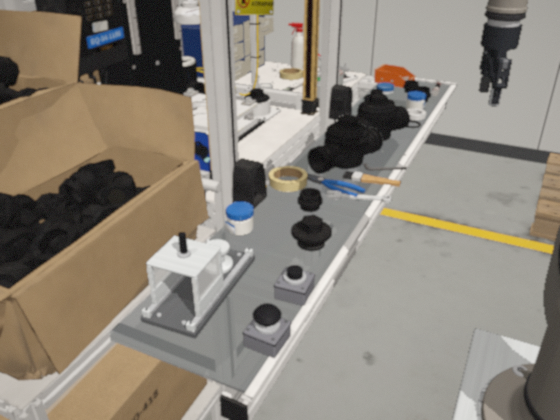

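The top view shows the guard roof at about (185,190) with its post at (187,187), and the pedestal at (240,190). The jar is at (305,174), the union at (372,217) and the cap at (312,246). The buttons are at (181,268) (mushroom) and (240,262) (flat). Both views agree on this.

Run:
```python
from h import *
z=np.load("top0.npz"); p,d=z["p"].astype(int),z["d"]; w=pts("top",d)
def rep(name,box,lo,hi):
    u0,u1,v0,v1=box; s=w[v0:v1,u0:u1].reshape(-1,3); s=s[(s[:,2]>lo)&(s[:,2]<hi)]
    if len(s)<5: print(name,len(s)); return
    xy=(s[:,:2]*1000).astype(np.float32); c,rad=cv2.minEnclosingCircle(xy); rect=cv2.minAreaRect(xy)
    print(name,len(s),"circ",np.round(c,1),round(rad,1),"rect",np.round(rect[0],1),np.round(rect[1],1),round(rect[2],1),"z",np.round(np.percentile(s[:,2],[5,50,95]),3))
rep("union",(350,395,195,240),.012,.06)
rep("union top",(350,395,195,240),.033,.06)
rep("cap",(285,340,220,272),.01,.08)
rep("jar",(285,325,155,195),.01,.08)
rep("seat",(215,262,170,210),.045,.07)
rep("roof",(158,212,160,222),.10,.122)
rep("post",(170,205,170,205),.135,.17)
rep("startbox",(222,262,245,282),.02,.047)
rep("start",(222,262,245,282),.05,.09)
rep("stop",(162,202,248,285),.055,.09)
rep("plate",(155,275,160,225),.006,.018)
rep("bench",(270,290,200,230),-.03,.03)
for n,q in dict(u=(372,217),ped=(240,190),st=(240,262),stop=(181,268),blk=(355,152),post=(187,187),base=(200,380)).items(): print(n,np.round(w[q[1],q[0]],3))
# tall things above z=.12 in the robot's workspace
s=w.reshape(-1,3); k=(s[:,2]>.12)&(s[:,0]<.95)&(s[:,0]>.2)&(abs(s[:,1])<.6)
for a in np.arange(.2,.95,.05):
    b=s[k&(abs(s[:,0]-a)<.025)]
    if len(b): print(round(a,2),len(b),np.round([b[:,1].min(),b[:,1].max(),b[:,2].max()],2))
```

```text
union 350 circ [ 558.7 -408.2] 30.1 rect [ 558.5 -407.8] [58.  58.2] 24.7 z [0.018 0.032 0.04 ]
union top 159 circ [ 558.4 -407.2] 25.8 rect [ 558.7 -407.1] [48.6 50.3] 87.3 z [0.034 0.038 0.041]
cap 1116 circ [ 496.2 -267.2] 43.0 rect [ 495.7 -266.8] [84.6 84.1] 89.6 z [0.033 0.038 0.06 ]
jar 596 circ [ 659.4 -252.2] 31.4 rect [ 660.1 -253. ] [59.5 60.1] 43.3 z [0.044 0.051 0.055]
seat 388 circ [ 626.5 -102.7] 24.9 rect [ 625.9 -103.1] [47.4 47.8] 88.5 z [0.051 0.054 0.058]
roof 1838 circ [618.8   6.7] 64.2 rect [619.5   7. ] [96.4 89.8] 4.0 z [0.105 0.108 0.112]
post 45 circ [619.1   6.9] 6.8 rect [618.9   7. ] [12.4 12.9] 40.8 z [0.138 0.151 0.155]
startbox 564 circ [ 459.4 -103.5] 41.2 rect [ 460.1 -103.1] [60.  59.7] 4.9 z [0.03  0.035 0.042]
start 136 circ [ 460.2 -102.9] 14.8 rect [ 460.2 -103. ] [28.  27.7] 62.9 z [0.051 0.054 0.058]
stop 359 circ [449.2  29.9] 23.8 rect [448.9  29.7] [46.2 44.8] 11.2 z [0.058 0.066 0.072]
plate 2193 circ [622.8 -40. ] 133.1 rect [612.2 -41.4] [130.9 246. ] 3.7 z [0.007 0.011 0.017]
bench 599 circ [ 571.8 -195.9] 40.9 rect [ 571.9 -195.9] [45.1 68.9] 89.2 z [-0.005 -0.002  0.002]
u [ 0.563 -0.414 -0.001]
ped [ 0.625 -0.107  0.055]
st [ 0.464 -0.105  0.053]
stop [0.453 0.024 0.067]
blk [ 0.698 -0.359  0.103]
post [0.626 0.003 0.112]
base [ 0.11   0.036 -0.308]
0.2 517 [-0.6  -0.56  0.37]
0.25 545 [-0.6  -0.58  0.4 ]
0.6 52 [0.   0.01 0.16]
0.65 3 [0.   0.01 0.15]
0.7 201 [0.12 0.25 0.14]
0.75 15525 [-0.38  0.28  0.7 ]
0.8 3410 [-0.42  0.29  0.58]
0.85 3183 [-0.27  0.29  0.29]
0.9 2873 [-0.27  0.3   0.29]
```

Call:
play_rows:
  deltas:
    - [85,[50,-12,10],[0,0,-0.16]]
    - [85,[100,-25,20],[0,0,-0.32]]
    - [85,[150,-38,40],[0,0,-0.48]]
    - [85,[200,-50,60],[0,0,-0.65]]
    - [85,[250,-63,70],[0,0,-0.81]]
    - [85,[300,-76,80],[0,0,-0.97]]
    - [85,[345,-88,80],[0,0,-1.13]]
    - [85,[383,-99,80],[0,0,-1.285]]
  squeeze: 40

```text
clock: 1.1
tcp_pos: [0.5599, -0.4052, 0.1498]
orientation: [-2.136, -2.301, -0.002]
contact_force: [0.3, 0.2, -0.6]
grip_width: 0.0851
```

```bash
cat >> h.py <<'E'
def go(x,y,z,a=93.8):
    o,m=st(); a=np.radians(a); T=np.array([[np.cos(a),np.sin(a),0],[np.sin(a),-np.cos(a),0],[0,0,-1]])
    print("delta mm",np.round(m.T@(np.array([x,y,z])-o["tcp_pos"])*1000,1),"rot",np.round(R.from_matrix(m.T@T).as_rotvec(),3)); return o,m
E
python3 - <<'E'
from h import *
o,m=go(.5585,-.4078,.10); go(.5585,-.4078,.003)
z=np.load("side0.npz"); w=pts("side",z["d"]).reshape(-1,3)
def rep(n,c,h,lo,hi):
    s=w[(abs(w[:,0]-c[0])<h)&(abs(w[:,1]-c[1])<h)&(w[:,2]>lo)&(w[:,2]<hi)]
    xy=(s[:,:2]*1000).astype(np.float32)
    if len(s)>3: c,rad=cv2.minEnclosingCircle(xy); print(n,len(s),np.round(c,1),round(rad,1),"z95",np.round(np.percentile(s[:,2],95),3))
rep("union",(.5585,-.4078),.05,.02,.06); rep("seat",(.626,-.103),.04,.045,.07); rep("start",(.46,-.103),.03,.048,.08); rep("stop",(.449,.03),.04,.056,.09); rep("post",(.619,.007),.03,.13,.17)
E
```

```text
t 1.1 tcp [ 0.5599 -0.4052  0.1498] F [ 0.3  0.2 -0.6] w 0.0851
[[-0.074  0.997 -0.001]
 [ 0.997  0.074  0.003]
 [ 0.003 -0.001 -1.   ]]
delta mm [-2.6 -1.5 49.8] rot [-0.001 -0.003  0.008]
t 1.1 tcp [ 0.5599 -0.4052  0.1498] F [ 0.3  0.2 -0.6] w 0.0851
[[-0.074  0.997 -0.001]
 [ 0.997  0.074  0.003]
 [ 0.003 -0.001 -1.   ]]
delta mm [ -2.9  -1.4 146.8] rot [-0.001 -0.003  0.008]
union 396 [ 559.2 -407. ] 30.5 z95 0.042
seat 173 [ 630.2 -105.3] 26.6 z95 0.06
start 194 [ 462.3 -105.4] 15.9 z95 0.059
stop 521 [451.5  28. ] 23.9 z95 0.073
post 127 [620.7   6.6] 7.4 z95 0.156
```

Call:
play_rows:
  deltas:
    - [85,[-3,-1.5,35],[0,0,0.008]]
    - [85,[-3,-1.5,75],[0,0,0.008]]
    - [85,[-3,-1.5,110],[0,0,0.008]]
    - [85,[-3,-1.5,132],[0,0,0.008]]
    - [85,[-3,-1.5,144],[0,0,0.008]]
    - [85,[-3,-1.5,147],[0,0,0.008]]
    - [85,[-3,-1.5,147],[0,0,0.008]]

```text
clock: 1.98
tcp_pos: [0.5591, -0.4083, 0.0038]
orientation: [-2.146, -2.293, -0.002]
contact_force: [0.4, 0.1, -0.6]
grip_width: 0.0847
```

Call:
play_rows:
  deltas:
    - [50,[0,0,0],[0,0,0]]
    - [50,[0,0,0],[0,0,0]]
    - [50,[0,0,0],[0,0,0]]
    - [50,[0,0,0],[0,0,0]]
    - [50,[0,0,0],[0,0,0]]
    - [50,[0,0,0],[0,0,0]]
  squeeze: 30

```text
clock: 2.72
tcp_pos: [0.56, -0.4089, 0.0054]
orientation: [2.146, 2.293, 0.002]
contact_force: [-0.3, 0.7, 5.2]
grip_width: 0.0573
```

Call:
play_rows:
  deltas:
    - [50,[0,0,-3],[0,0,0]]
    - [50,[0,0,-15],[0,0,0]]
    - [50,[0,0,-40],[0,0,0]]
    - [50,[0,0,-70],[0,0,0]]
    - [50,[0,0,-100],[0,0,0]]
    - [50,[0,0,-115],[0,0,0]]
    - [50,[0,0,-115],[0,0,0]]

```text
clock: 3.6
tcp_pos: [0.5603, -0.4093, 0.1216]
orientation: [2.145, 2.291, 0.003]
contact_force: [-0.2, 0.5, -1.7]
grip_width: 0.0573
```

Run:
```python
from h import *
p,d=grab("side"); u,v=proj("side",[.56,-.408,.13]).astype(int); print(u,v)
c=p[max(v-90,0):v+90,u-90:u+90]; cv2.imwrite("pics/lift.png",cv2.resize(c,None,fx=3,fy=3)[:,:,::-1])
p,d=grab("top"); go(.6275,-.104,.12)
```

```text
310 158
t 3.7 tcp [ 0.5591 -0.4086  0.1194] F [-0.1  0.  -1.2] w 0.0574
[[-0.066  0.998  0.   ]
 [ 0.998  0.066  0.001]
 [ 0.001  0.    -1.   ]]
delta mm [299.4  88.4  -0.3] rot [ 0.    -0.001 -0.   ]
```

View pics/lift.png

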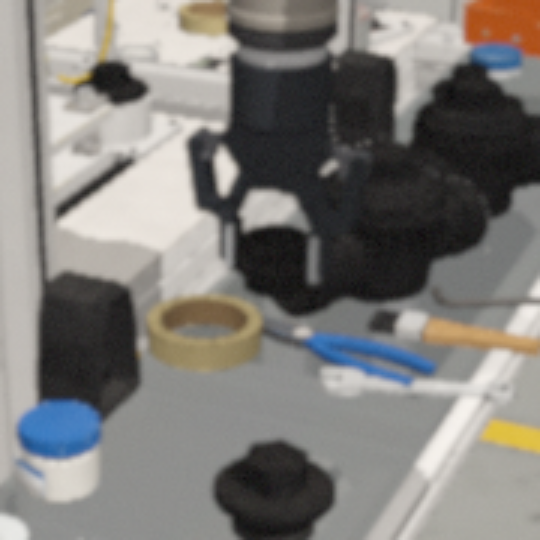

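The union is held upright between the pads, at about (280,265) in the crop. Next I carry it over the pedestal.

Call:
play_rows:
  deltas:
    - [50,[25,4,0],[0,0,0]]
    - [50,[65,12,0],[0,0,0]]
    - [50,[110,25,0],[0,0,0]]
    - [50,[155,40,0],[0,0,0]]
    - [50,[200,55,0],[0,0,0]]
    - [50,[240,70,0],[0,0,0]]
    - [50,[275,82,0],[0,0,0]]
    - [50,[295,88,0],[0,0,0]]

```text
clock: 4.7
tcp_pos: [0.6269, -0.1041, 0.1188]
orientation: [-2.14, -2.296, -0.002]
contact_force: [-0.1, -0.1, -1.1]
grip_width: 0.0574
```

Call:
play_rows:
  deltas:
    - [50,[0,0,0],[0,0,0]]
    - [50,[0,0,0],[0,0,0]]

```text
clock: 4.95
tcp_pos: [0.6262, -0.1055, 0.1184]
orientation: [-2.141, -2.295, 0.0]
contact_force: [-0.2, -0.3, -0.5]
grip_width: 0.0573
```

Run:
```python
from h import *
go(.6275,-.104,.063)
p,d=grab("top"); p2,d2=grab("side")
u,v=proj("top",[.627,-.104,.1]).astype(int); a=cv2.resize(p[v-50:v+50,u-65:u+35],(400,400))
u,v=proj("side",[.627,-.104,.1]).astype(int); b=cv2.resize(p2[v-60:v+60,u-60:u+60],(400,400))
cv2.imwrite("pics/over.png",np.hstack([a,b])[:,:,::-1])
```

```text
t 4.95 tcp [ 0.6262 -0.1055  0.1184] F [-0.2 -0.3 -0.5] w 0.0573
[[-0.069  0.998 -0.002]
 [ 0.998  0.069  0.002]
 [ 0.002 -0.002 -1.   ]]
delta mm [ 1.3  1.6 55.4] rot [-0.002 -0.002  0.003]
```

View pics/over.png

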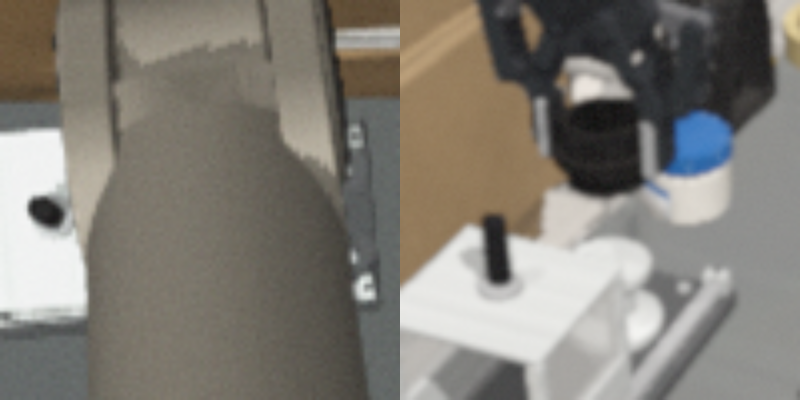

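The crop shows the held union at (605,150), directly above the pedestal disc at (615,265). I lower it gently.

Call:
play_rows:
  deltas:
    - [50,[1,1.5,15],[0,0,0]]
    - [50,[1,1.5,35],[0,0,0]]
    - [50,[1,1.5,48],[0,0,0]]
    - [50,[1,1.5,53],[0,0,0]]
    - [50,[1,1.5,55],[0,0,0]]
    - [50,[1,1.5,56],[0,0,0]]
    - [50,[1,1.5,56],[0,0,0]]

```text
clock: 5.92
tcp_pos: [0.628, -0.1052, 0.063]
orientation: [-2.144, -2.294, -0.001]
contact_force: [-0.2, 0.5, -1.1]
grip_width: 0.0569
```

Call:
play_rows:
  deltas:
    - [50,[1,0,1],[0,0,0]]
    - [50,[1,0,1.5],[0,0,0]]
    - [50,[1,0,2],[0,0,0]]
    - [50,[1,0,2],[0,0,0]]

```text
clock: 6.42
tcp_pos: [0.628, -0.1041, 0.0614]
orientation: [-2.144, -2.294, -0.001]
contact_force: [-2.3, 0.0, 2.6]
grip_width: 0.0572
```

Call:
play_rows:
  deltas:
    - [62,[0,0,0],[0,0,0]]
    - [70,[0,0,0],[0,0,0]]
    - [85,[0,0,0],[0,0,0]]
    - [85,[0,0,0],[0,0,0]]
    - [85,[0,0,0],[0,0,0]]
    - [85,[0,0,0],[0,0,0]]

```text
clock: 7.18
tcp_pos: [0.628, -0.1041, 0.0614]
orientation: [-2.144, -2.294, -0.001]
contact_force: [0.3, -0.5, -0.5]
grip_width: 0.0851
```

Call:
play_rows:
  deltas:
    - [85,[0,0,-10],[0,0,0]]
    - [85,[0,0,-30],[0,0,0]]
    - [85,[0,0,-60],[0,0,0]]
    - [85,[0,0,-100],[0,0,0]]
    - [70,[0,0,-140],[0,0,0]]
    - [30,[0,0,-160],[0,0,0]]
    - [0,[0,0,-160],[0,0,0]]

```text
clock: 8.05
tcp_pos: [0.629, -0.1044, 0.2233]
orientation: [2.144, 2.294, 0.004]
contact_force: [-0.2, -0.1, -1.5]
grip_width: 0.0343
```

```bash
cat >> h.py <<'E'
def look(f):
    p,d=grab("side"); p2,_=grab("top")
    u,v=proj("side",[.62,-.05,.08]).astype(int); a=cv2.resize(p[v-80:v+80,u-80:u+80],(400,400))
    u,v=proj("top",[.56,-.04,.08]).astype(int); b=cv2.resize(p2[v-80:v+80,u-80:u+80],(400,400))
    cv2.imwrite(f"pics/{f}.png",np.hstack([a,b])[:,:,::-1])
    w=pts("side",d).reshape(-1,3); 
    s=w[(abs(w[:,0]-.6275)<.05)&(abs(w[:,1]+.104)<.05)&(w[:,2]>.075)&(w[:,2]<.105)]
    if len(s)>5: print("union?",np.round(cv2.minEnclosingCircle((s[:,:2]*1000).astype(np.float32)),1) if 0 else cv2.minEnclosingCircle((s[:,:2]*1000).astype(np.float32)),np.percentile(s[:,2],[5,95]).round(3))
    s=w[(abs(w[:,0]-.622)<.03)&(w[:,1]>-.16)&(w[:,1]<.05)&(w[:,2]>.13)&(w[:,2]<.16)]
    if len(s)>5: print("post?",len(s),np.median(s,0).round(4))
E
python3 - <<'E'
from h import *
look("placed")
# seat axes: y=(-.066,.998); go beside the post on +y side
go(.618,.039,.20); go(.618,.039,.127)
E
```

```text
union? ((627.9395141601562, -104.50103759765625), 29.920595169067383) [0.078 0.098]
post? 127 [0.619  0.0083 0.1452]
t 8.15 tcp [ 0.6274 -0.1044  0.2202] F [-0.7  0.7 -0.8] w 0.019
[[-0.068  0.998 -0.003]
 [ 0.998  0.068  0.002]
 [ 0.002 -0.002 -1.   ]]
delta mm [143.7   0.4  20.5] rot [-0.002 -0.002  0.001]
t 8.15 tcp [ 0.6274 -0.1044  0.2202] F [-0.7  0.7 -0.8] w 0.019
[[-0.068  0.998 -0.003]
 [ 0.998  0.068  0.002]
 [ 0.002 -0.002 -1.   ]]
delta mm [143.6   0.6  93.5] rot [-0.002 -0.002  0.001]
```

View pics/placed.png

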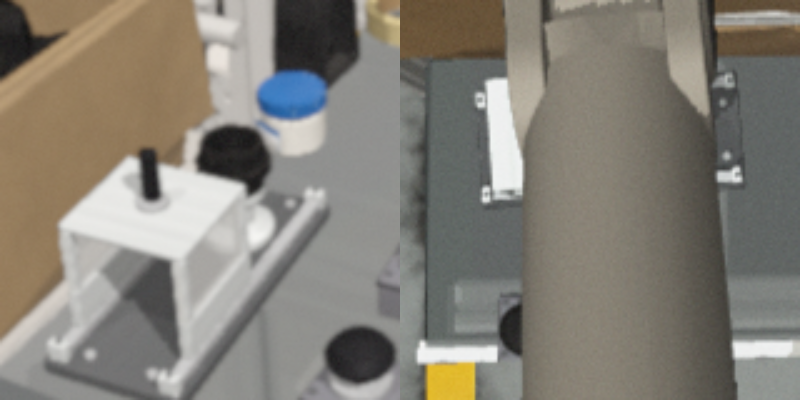

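The crop shows the union upright on the pedestal, at about (233,160). The depth points put its centre at (627.9, -104.5) mm, about on the seat. Next I bring the shut fingers behind the post.

Call:
play_rows:
  deltas:
    - [0,[30,0,-5],[0,0,0]]
    - [0,[70,0,-5],[0,0,0]]
    - [0,[110,0,0],[0,0,0]]
    - [0,[140,0,0],[0,0,0]]
    - [0,[149,0,10],[0,0,0]]
    - [0,[149,0,40],[0,0,0]]
    - [0,[149,0,75],[0,0,0]]
    - [0,[149,0,92],[0,0,0]]

```text
clock: 9.15
tcp_pos: [0.6152, 0.0425, 0.125]
orientation: [-2.143, -2.29, 0.008]
contact_force: [-0.0, -0.5, 1.1]
grip_width: 0.0001
```

Call:
play_rows:
  deltas:
    - [0,[0,0,0],[0,0,0]]
    - [0,[-8,0,0],[0,0,0]]
    - [0,[-16,0,0],[0,0,0]]
    - [0,[-24,0,0],[0,0,0]]
    - [0,[-32,0,0],[0,0,0]]
    - [0,[-40,0,0],[0,0,0]]
    - [0,[-48,0,0],[0,0,0]]
    - [0,[-56,0,0],[0,0,0]]

```text
clock: 10.15
tcp_pos: [0.619, -0.0139, 0.1249]
orientation: [-2.143, -2.29, 0.008]
contact_force: [1.4, 1.7, 0.5]
grip_width: -0.0001
```

Run:
```python
from h import *
look("push1"); go(.6275,-.086,.128)
```

```text
union? ((611.5521240234375, -91.76390838623047), 49.14207077026367) [0.078 0.1  ]
post? 243 [ 0.614  -0.0079  0.1466]
t 10.25 tcp [ 0.6187 -0.0154  0.1246] F [ 0.6 -0.6 -0.6] w 0.0002
[[-0.064  0.998 -0.008]
 [ 0.998  0.064 -0.001]
 [-0.    -0.009 -1.   ]]
delta mm [-71.    4.2  -3.4] rot [-0.009  0.    -0.002]
```

View pics/push1.png

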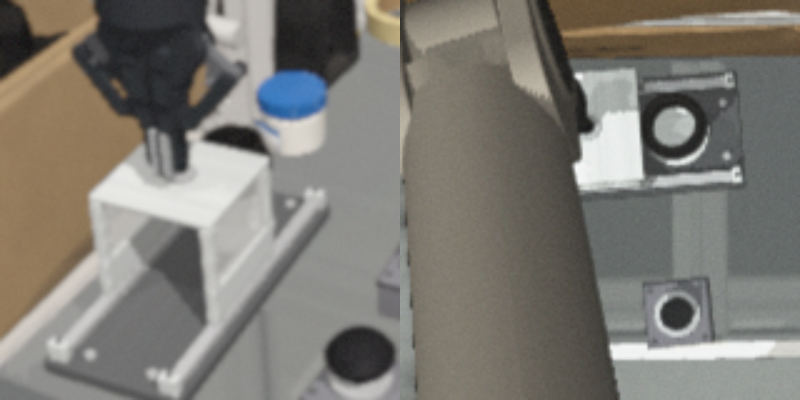

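The crop shows the guard following the fingers, with its post at about (180,160). The union sits centred on the pedestal at (675,127) in the right half. I push on.

Call:
play_rows:
  deltas:
    - [0,[-8,1,-1],[0,0,0]]
    - [0,[-16,1,-2],[0,0,0]]
    - [0,[-24,2,-3],[0,0,0]]
    - [0,[-32,2,-3],[0,0,0]]
    - [0,[-40,3,-3],[0,0,0]]
    - [0,[-48,3,-3],[0,0,0]]
    - [0,[-56,4,-3],[0,0,0]]
    - [0,[-63,4,-3],[0,0,0]]

```text
clock: 11.25
tcp_pos: [0.6269, -0.0786, 0.1277]
orientation: [-2.145, -2.288, 0.01]
contact_force: [-0.3, 1.3, 0.2]
grip_width: -0.0003
```

Call:
play_rows:
  deltas:
    - [0,[-2,0,0],[0,0,0]]
    - [0,[-4,0,0],[0,0,0]]
    - [0,[-6,0,0],[0,0,0]]

```text
clock: 11.62
tcp_pos: [0.6273, -0.0844, 0.1277]
orientation: [-2.145, -2.288, 0.01]
contact_force: [-0.5, 1.6, 0.2]
grip_width: 0.0001
```

Call:
play_rows:
  deltas:
    - [0,[-2,0,0],[0,0,0]]
    - [0,[-3,0,0],[0,0,0]]
    - [0,[-4,0,0],[0,0,0]]

```text
clock: 12.0
tcp_pos: [0.6275, -0.0862, 0.1277]
orientation: [-2.142, -2.288, 0.007]
contact_force: [-2.4, 6.6, 0.1]
grip_width: 0.0002
```

Force rose to 6.6 N and the tool stalled at y = -0.0862, so the guard is at its stop. I back off, rise and move over the start button.

Call:
play_rows:
  deltas:
    - [0,[6,0,0],[0,0,0]]
    - [0,[10,0,-10],[0,0,0]]
    - [0,[10,0,-45],[0,0,0]]
    - [0,[10,-30,-60],[0,0,0]]
    - [0,[0,-75,-60],[0,0,0]]
    - [0,[-15,-120,-55],[0,0,0]]
    - [0,[-25,-155,-40],[0,0,0]]
    - [0,[-28,-165,-20],[0,0,0]]

```text
clock: 13.0
tcp_pos: [0.4635, -0.127, 0.1499]
orientation: [-2.146, -2.288, 0.009]
contact_force: [1.2, 0.0, -0.4]
grip_width: 0.0001
```

Run:
```python
from h import *
look("shut"); go(.461,-.104,.07); go(.461,-.104,.0485)
```

```text
union? ((628.667724609375, -104.87681579589844), 65.36331939697266) [0.076 0.103]
post? 107 [ 0.6267 -0.1009  0.1458]
t 13.1 tcp [ 0.4627 -0.1262  0.1483] F [0.2 0.9 0.4] w 0.0002
[[-0.064  0.998 -0.011]
 [ 0.998  0.064  0.001]
 [ 0.002 -0.011 -1.   ]]
delta mm [22.1  0.6 78.4] rot [-0.011 -0.002 -0.002]
t 13.1 tcp [ 0.4627 -0.1262  0.1483] F [0.2 0.9 0.4] w 0.0002
[[-0.064  0.998 -0.011]
 [ 0.998  0.064  0.001]
 [ 0.002 -0.011 -1.   ]]
delta mm [22.1  0.8 99.9] rot [-0.011 -0.002 -0.002]
```

View pics/shut.png

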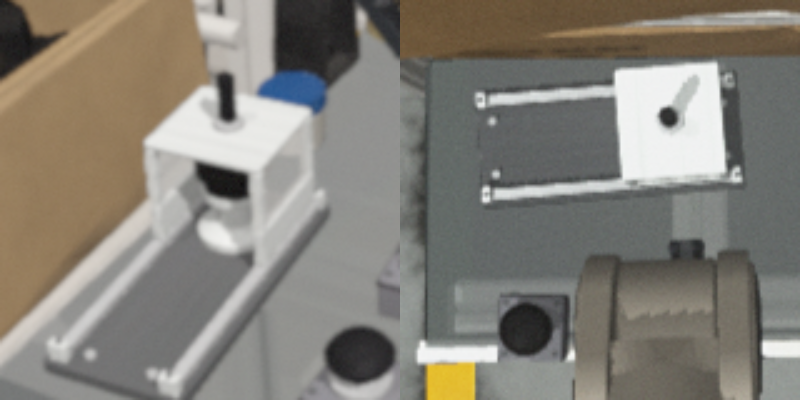

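The crop shows the guard shut with the union upright inside at (222,180), and its post over the seat at (668,117) in the right half. Now I press start.

Call:
play_rows:
  deltas:
    - [0,[12,0,10],[-0.01,0,0]]
    - [0,[22,0.5,40],[-0.01,0,0]]
    - [0,[22,0.5,70],[-0.01,0,0]]
    - [0,[22,0.5,84],[-0.01,0,0]]
    - [0,[22,0.5,86],[-0.01,0,0]]

```text
clock: 13.72
tcp_pos: [0.4611, -0.1034, 0.062]
orientation: [-2.146, -2.291, -0.0]
contact_force: [-0.0, 0.6, 0.2]
grip_width: 0.0003
```

Run:
```python
from h import *
go(.461,-.104,.048)
```

```text
t 13.72 tcp [ 0.4611 -0.1034  0.062 ] F [-0.   0.6  0.2] w 0.0003
[[-0.065  0.998 -0.002]
 [ 0.998  0.065  0.002]
 [ 0.002 -0.002 -1.   ]]
delta mm [-0.6 -0.1 14. ] rot [-0.002 -0.002 -0.001]
```

Call:
play_rows:
  deltas:
    - [0,[-0.5,0,4],[0,0,0]]
    - [0,[-0.5,0,7],[0,0,0]]
    - [0,[-0.5,0,10],[0,0,0]]
    - [0,[-0.5,0,12],[0,0,0]]
    - [0,[-0.5,0,14],[0,0,0]]
    - [0,[-0.5,0,14],[0,0,0]]

```text
clock: 14.48
tcp_pos: [0.4619, -0.104, 0.0483]
orientation: [-2.147, -2.292, -0.001]
contact_force: [1.0, -0.5, 5.5]
grip_width: -0.0002
```

Call:
play_rows:
  deltas:
    - [0,[0,0,1],[0,0,0]]
    - [0,[0,0,2],[0,0,0]]
    - [0,[0,0,2],[0,0,0]]

```text
clock: 14.85
tcp_pos: [0.462, -0.104, 0.0476]
orientation: [-2.147, -2.292, -0.001]
contact_force: [-4.5, 1.1, 23.6]
grip_width: 0.0
```

The button bottomed out: force 23.6 N, and the tool stalled at z = 0.0476. I hold there briefly by position, release, then go to the pedestal side of the post.

Call:
play_rows:
  deltas:
    - [0,[0,0,-5],[0,0,0]]
    - [0,[0,0,-20],[0,0,0]]
    - [0,[0,0,-60],[0,0,0]]
    - [0,[0,0,-110],[0,0,0]]
    - [0,[-10,0,-145],[0,0,0]]
    - [0,[-30,20,-150],[0,0,0]]
    - [0,[-40,60,-150],[0,0,0]]
    - [0,[-48,100,-150],[0,0,0]]

```text
clock: 15.85
tcp_pos: [0.5651, -0.1463, 0.198]
orientation: [-2.148, -2.29, 0.001]
contact_force: [0.2, 0.2, 0.5]
grip_width: 0.0
```

Run:
```python
from h import *
d=grab("top")[1]; w=pts("top",d).reshape(-1,3)
s=w[(np.hypot(w[:,0]-.461,w[:,1]+.104)<.01)&(w[:,2]<.09)]; print("start z",len(s),np.median(s[:,2]) if len(s) else None)
go(.629,-.142,.195); go(.629,-.142,.128)
```

```text
start z 0 None
t 15.9 tcp [ 0.5701 -0.1462  0.198 ] F [ 5.9 -0.9  1.3] w -0.0002
[[-0.065  0.998  0.003]
 [ 0.998  0.065  0.002]
 [ 0.001  0.003 -1.   ]]
delta mm [ 0.4 59.   3.1] rot [ 0.003 -0.001 -0.002]
t 15.9 tcp [ 0.5701 -0.1462  0.198 ] F [ 5.9 -0.9  1.3] w -0.0002
[[-0.065  0.998  0.003]
 [ 0.998  0.065  0.002]
 [ 0.001  0.003 -1.   ]]
delta mm [ 0.3 58.8 70.1] rot [ 0.003 -0.001 -0.002]
```

Call:
play_rows:
  deltas:
    - [0,[0,20,0],[0,0,0]]
    - [0,[0,45,0],[0,0,0]]
    - [0,[0,57,5],[0,0,0]]
    - [0,[0,59,25],[0,0,0]]
    - [0,[0,59,50],[0,0,0]]
    - [0,[0,59,66],[0,0,0]]
    - [0,[0,59,70],[0,0,0]]
    - [0,[0,59,70],[0,0,0]]

```text
clock: 16.9
tcp_pos: [0.6291, -0.1423, 0.1282]
orientation: [2.148, 2.291, 0.005]
contact_force: [0.5, 0.2, 0.0]
grip_width: -0.0001
```

Run:
```python
from h import *
look("pre_open"); 
d=grab("top")[1]; w=pts("top",d).reshape(-1,3)
s=w[(np.hypot(w[:,0]-.461,w[:,1]+.104)<.01)&(w[:,2]<.09)]; print("start z",len(s),np.median(s[:,2]) if len(s) else None)
go(.620,.003,.128)
```

```text
union? ((627.82373046875, -103.68827056884766), 65.22262573242188) [0.076 0.102]
post? 290 [ 0.6255 -0.1334  0.1469]
start z 0 None
t 17.05 tcp [ 0.6298 -0.1423  0.1291] F [ 0.7 -0.9  0.6] w 0.0002
[[-0.065  0.998  0.005]
 [ 0.998  0.065  0.001]
 [ 0.001  0.005 -1.   ]]
delta mm [145.7  -0.4   1.3] rot [ 0.005 -0.001 -0.002]
```

View pics/pre_open.png

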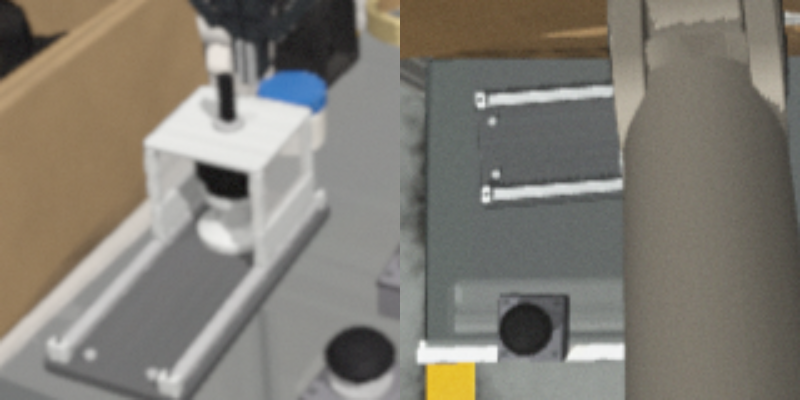

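The crop shows the guard still shut, with the fingers just behind its post at (225,90). Now I push it open.

Call:
play_rows:
  deltas:
    - [0,[10,0,0],[0,0,0]]
    - [0,[20,0,0],[0,0,0]]
    - [0,[29,0,1],[0,0,0]]
    - [0,[38,0,1],[0,0,0]]
    - [0,[47,0,1],[0,0,0]]
    - [0,[56,0,1],[0,0,0]]
    - [0,[65,0,1],[0,0,0]]
    - [0,[74,0,1],[0,0,0]]

```text
clock: 18.05
tcp_pos: [0.625, -0.0679, 0.1282]
orientation: [2.147, 2.29, 0.007]
contact_force: [1.5, -2.4, 0.2]
grip_width: 0.0
```

Call:
play_rows:
  deltas:
    - [0,[9,0,0],[0,0,0]]
    - [0,[18,0,0],[0,0,0]]
    - [0,[27,0,0],[0,0,0]]
    - [0,[36,0,0],[0,0,0]]
    - [0,[45,0,0],[0,0,0]]
    - [0,[54,0,0],[0,0,0]]
    - [0,[62,0,0],[0,0,0]]
    - [0,[67,0,0],[0,0,0]]

```text
clock: 19.05
tcp_pos: [0.6205, -0.0003, 0.1282]
orientation: [2.146, 2.291, 0.007]
contact_force: [1.9, -2.2, 1.3]
grip_width: 0.0001
```

Call:
play_rows:
  deltas:
    - [0,[2,0,0],[0,0,0]]
    - [0,[4,0,0],[0,0,0]]
    - [0,[5,0,0],[0,0,0]]

```text
clock: 19.42
tcp_pos: [0.6203, 0.0028, 0.1282]
orientation: [2.147, 2.288, 0.004]
contact_force: [1.4, -6.8, 2.2]
grip_width: 0.0
```

The tool stalled at y = 0.0028 with 6.8 N, and the predicted open stop was 0.003. I retreat clear for a final look.

Call:
play_rows:
  deltas:
    - [0,[-5,0,0],[0,0,0]]
    - [0,[-10,0,-10],[0,0,0]]
    - [0,[-10,0,-45],[0,0,0]]
    - [0,[-15,0,-90],[0,0,0]]
    - [0,[-50,-10,-110],[0,0,0]]
    - [0,[-100,-20,-110],[0,0,0]]
    - [0,[-155,-30,-110],[0,0,0]]
    - [0,[-200,-40,-110],[0,0,0]]

```text
clock: 20.42
tcp_pos: [0.5921, -0.2015, 0.239]
orientation: [2.148, 2.287, 0.005]
contact_force: [0.6, 0.8, 0.8]
grip_width: 0.0003
```

Call:
play_rows:
  deltas:
    - [0,[-40,-10,0],[0,0,0]]
    - [0,[-80,-20,0],[0,0,0]]
    - [0,[-100,-25,0],[0,0,0]]
    - [0,[-100,-25,0],[0,0,0]]

```text
clock: 20.92
tcp_pos: [0.5731, -0.3038, 0.239]
orientation: [2.15, 2.285, 0.005]
contact_force: [-0.5, 0.1, -0.1]
grip_width: 0.0002
```

Run:
```python
from h import *
look("final"); st()
d=grab("top")[1]; w=pts("top",d).reshape(-1,3)
for n,c,rad,lo,hi in(("start",(.461,-.104),.01,.02,.09),("stop",(.45,.029),.012,.02,.09),("post",(.6195,.021),.02,.14,.165),("union",(.6275,-.104),.045,.075,.12),("cap",(.496,-.267),.06,.02,.09),("jar",(.66,-.253),.045,.03,.09)):
    s=w[(np.hypot(w[:,0]-c[0],w[:,1]-c[1])<rad)&(w[:,2]>lo)&(w[:,2]<hi)]
    if len(s)>3: print(n,len(s),np.round(cv2.minEnclosingCircle((s[:,:2]*1000).astype(np.float32))[0],1),np.median(s[:,2]).round(4))
    else: print(n,len(s))
```

```text
union? ((627.0874633789062, -103.13750457763672), 30.714662551879883) [0.077 0.098]
post? 135 [0.6182 0.0234 0.1463]
t 21.02 tcp [ 0.5743 -0.3005  0.2391] F [-0.   0.7  0.6] w -0.0001
[[-0.065  0.998  0.006]
 [ 0.998  0.065  0.001]
 [ 0.001  0.006 -1.   ]]
start 64 [ 461.4 -104.7] 0.0542
stop 97 [450.1  29.1] 0.0691
post 38 [618.   21.5] 0.1521
union 332 [ 626.1 -103.6] 0.0902
cap 1108 [ 496.2 -267.1] 0.0378
jar 577 [ 660.6 -253. ] 0.0514
```

View pics/final.png

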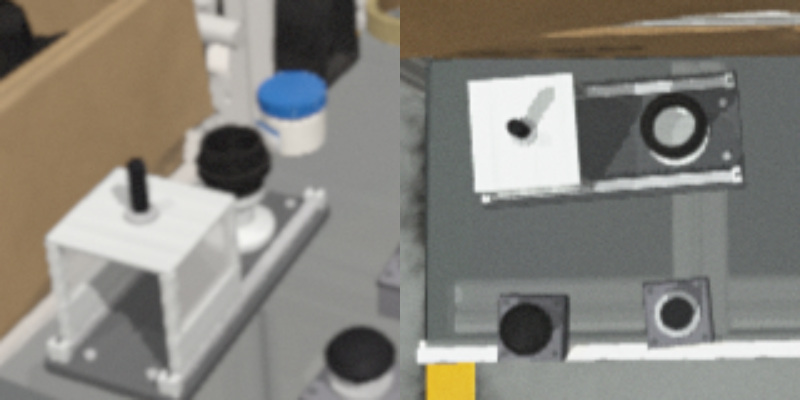

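The crop shows the guard fully open with its post at (520,128). The union stands centred at (675,127), and both buttons are up. I hand in.

```bash
python3 -c "
from bench import r
print(r.hand_in())"
```

```text
the job is handed in; nothing more can be done
None
```

The job is handed in at about 21 s on the robot's clock, and I saw no sign of any step failing; the hand-in gave no verdict.

I set the union upright on the pedestal and slid the guard shut until it stalled against its stop at 6.6 N. I then pressed the start button to the bottom (23.6 N) and let it come up. Last, I slid the guard back open until it stalled at 6.8 N.

My last camera checks, after the arm had moved clear:

| Item | Last reading |
|---|---|
| Union | Upright, 1–2 mm from the seat centre, at the right height |
| Guard post | 125 mm from the seat, which is fully open |
| Start button | Top at 54 mm, same as before the press |
| Stop button | Not touched; head centre at 69 mm |
| Cap and jar | Within about 1 mm of where they started |

- **Button release:** while the guard was still shut, the arm hid the start button from the top camera. I inferred its release from lifting the fingers clear, and the camera confirmed it was up only after the guard was open again.
- **Guard start position:** the guard began about 15 mm short of fully open.
- **Camera agreement:** the top and side cameras disagreed by up to about 4 mm on the seat position, so I used an average of the two.

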